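Close up the slide collection after the microscopy lesson

ROBOT

A 6-joint arm with a two-finger parallel gripper is mounted at the origin on the work surface. World frame = base frame: x ahead of the robot, y to its left, z up, the work surface at z = 0. Lengths are in m, angles in rad, forces in N, time in s.
With the tool pointing down it reaches from about 0.35 to 0.975 m from the base axis. Payload 4.9 kg.
Tool frame: the origin (TCP) lies at the very end of the fingers, on their centre line; the grasp point (between the pads) lies 19 mm behind it; z points along the fingers, y is the line along which they close (so a half turn about z gives the same grasp; the last joint's range is limited). The gripper opens to 85 mm and grips with 20 to 120 N. Pads are 22 mm wide; open, the fingers measure 114 mm over their backs; the gripper's body (76 mm by 85 mm) begins 54 mm behind the grasp point. The pads swing forward as they close: fully open they stand 13 mm farther back than shut.
Start: joints at [-1.253, 0.053, 1.613, -0, 1.476, -0.119], TCP at [0.264, -0.566, 0.231] pointing down, gripper open.
Joint ranges: [-3.01, 3.01], [-1.01, 2.22], [0.06, 2.58], [-1.02, 4.17], [0.09, 2.62], [-3.14, 3.14]. Speed limits (rad/s): [2.57, 2.57, 3.14, 3.14, 3.14, 3.14].

INTERFACE

Orientations are given as a rotation vector (axis times angle).
In Python, from station import ctrl gives the robot as it stands. The module is installed in compiled form; this text tells all that it offers.
- The arm moves only by the tool jog_arm, never from a script. Its argument "steps" is a list of rows, each an object with "delta_rot": the turn, a rotation vector about the tool's x, y, z in degrees, a list of three; "linear": the shift along the tool's x, y, z in m, a list of three; "grip": the finger opening in m, from 0 to 0.0854. In form: [{"delta_rot": [rx, ry, rz], "linear": [x, y, z], "grip": grip}, ...]. A call has 1 to 10 rows; each row shifts and turns the commanded pose from where the row before left it, along the tool's axes as they then stand; what a row does not reach is not made up. A row lasts 1/10 s, in which the tool goes at most 50 mm and 8.59 degrees, less where a joint would pass 70% of its speed; a pose out of reach is approached as far as the arm can. A call with a gripper value outside its range is refused whole. The fingers move at their own pace and stop on an object; "newtons" is the grip in N (left out, the last holds). Time passes only in rows, so rows that do not move let the fingers close. It gives the time, the measured TCP pose, the force, the opening and the grip force at its end, in the units of the state.
- ctrl.get_obs(): the state, without advancing time (a new reading comes with each control period).
- ctrl.get_image(name): name is "scene" or "top" or "wrist"; returns (picture, depth): 420x560x3 uint8, red, green, blue; 420x560 float32, m along the optical axis (not along the pixel's ray), 0 where there is no reading.
- ctrl.camera_info(name): a dict with "camera_matrix" (3x3 intrinsics, pixels), "R" (3x3) and "t" (3): a world point X has camera coordinates R X + t; the wrist camera has in their place "T_tool_cam" (4x4, takes a point from camera to tool coordinates, whose origin is the TCP and whose axes are the flange's). Camera axes: x right, y down, z forward; pixel columns grow to the right and rows downward; lengths in m; the calibration is good to about 2 mm. The wrist camera is an equidistant fisheye: a pixel r from the principal point sees the ray r / f radians off the axis. A picture is of the moment at which its call begins: read the wrist's pose just before it. camera_info takes no time and is no camera call.
- ctrl.finish_job(): hands the job in; it is judged then, once.
The state is a dict: "t": time; "q": joint angles; "dq": joint speeds; "effort": joint torques, N m; "tool_pos": TCP position; "tool_rot": TCP orientation; "contact_force": force on the tool from outside, world axes, zero at the start; "wrist_torque": the same for the moment, N m; "opening": finger opening in m; "grip_force": force on a finger pad.
Only numpy, scipy, OpenCV 4.12 (cv2) and the standard library are available. Lean on these libraries where they do the work, as an engineer would, in place of code of your own. Each camera call takes 0.05 s, during which the arm holds its last target. There are 200 camera calls.

TASK

Put the slide collection away with your fingertips: push the open green drawer fully home and swing the standing lid of the white slide box down until it is fully shut, in either order. Only push; do not lift the slide box or shove it out of its place. Leave the yellow drawer open just as it is and do not disturb the microscope, spectacles, stain bottle or petri dish.

Things in the scene. Friction and masses are not known exactly. Their poses are not given: they have to be found in the camera images.
- green_front (a point): centre of the outer face of the green drawer's handleless green front plate (12 thick, 110 wide, from 4 to 75 above the bench); point 37 above the bench. x points into the unit, the way the drawer shuts, z up. The unit is a low bench-top box, fixed, green on top, 200 deep x 110 wide x 75 high; shut, the plate lies against it. Glass slides stand in the drawer
- green_drawer (a joint): how far the green drawer stands out of its unit, m; 0 = fully home, up to 0.12; it starts 0.04 to 0.09 out. It slides with about 1.5 N of friction and stays where it is left
- yellow_front (a point): centre of the outer face of the yellow drawer's handleless yellow front plate (12 thick, 110 wide, from 4 to 75 above the bench); point 37 above the bench. x points into the unit, the way the drawer shuts, z up. The unit is a low bench-top box, fixed, yellow on top, 200 deep x 110 wide x 75 high; shut, the plate lies against it. Glass slides stand in the drawer
- yellow_drawer (a joint): how far the yellow drawer stands out, m; 0 = fully home; it must be left as found
- slide_box: white plastic slide box, loose on the bench, about 1 kg with its glass slides: 100 (its x) x 170 (its y) x 40 high without the lid. Origin at the centre of its underside. The lid is hinged along the rim on its +x side, the side away from the robot
- box_hinge (a point): middle of the lid's hinge line, on the box's +x rim, 40 above the bench, 50 along the box's x from its centre; the hinge line runs along the box's y and the point's axes are those of the box
- box_lid (a joint): lid angle, rad: 0 = shut, lying flat on the box; 1.57 = upright; more = leaning back away from the box, up to 1.9; it starts at 1.3 to 1.75. The hinge is stiff (0.08 N m, about 1 N at the free edge), so that the lid stays where it is left
- lid_edge (a point): middle of the lid's free edge, on its outer face (on top when shut, then 50 above the bench; facing away from the robot when upright). Lid: white plate, 100 from hinge to free edge, 170 along the hinge, 10 thick, with a thumb tab 30 wide standing 10 out from the free edge. Axes as the box's when shut; they turn with the lid
- microscope: white and black school microscope, loose, 190 x 180 (knobs) x 415 high, origin at the centre of its underside; leave alone
- spectacles: folded wire spectacles, 135 wide, 40 high, origin under the lenses; leave alone
- stain_bottle: amber dropper bottle with a black cap, 36 diameter, 85 high, origin at the centre of its underside; leave alone
- petri_dish: closed clear petri dish, 90 diameter, 14 high, origin at the centre of its underside; leave alone
Mind the look-alikes: they are no part of the job. Several things have the shape of the slide_box; the one meant has the colours described above.

How it is judged:
By the outcome, as a careful person would: the job done as asked, in the order asked, and still so for the second after the job is handed in, with the robot touching nothing.
It also fails if it takes over 51 s, if anything falls off the work surface, if the arm or the gripper's body presses on something with over 40 N, if the wrist force passes 120 N, or if a joint passes its speed limit or range.

## Working session

There is one attempt and no reset: what is moved stays moved. The work goes in short steps, Python scripts to look and compute and a tool call to move; the robot and the scene stay as the last step left them, time stands still between calls to the robot, and variables do not carry over. Pictures are saved under pics/ and viewed, at most 10 in all, crops included, and the job is handed in when it is done.

Besides the shell and the picture viewer there is one more tool, called after "Request:" as name(argument=value, ...), one argument or row to a line, values as JSON. jog_arm: Moves the arm, as the interface text tells. Its arguments: {"type":"object","properties":{"steps":{"type":"array"},"newtons":{"type":"number"}},"required":["steps"]}

```bash
mkdir -p pics; cat > h.py <<'E'
import numpy as np,cv2
from scipy.spatial.transform import Rotation as Ro
from station import ctrl
def grab(n):
    o=ctrl.get_obs();im,d=ctrl.get_image(n);c=ctrl.camera_info(n);return im,d,c,o
def cloud(d,c):
    K=np.array(c["camera_matrix"]);v,u=np.mgrid[:d.shape[0],:d.shape[1]]
    P=np.stack([(u-K[0,2])/K[0,0]*d,(v-K[1,2])/K[1,1]*d,d],-1)
    return (P-np.array(c["t"]))@np.array(c["R"])
E
python3 - <<'E'
from h import *
for n in("scene","top"):
    im,d,c,o=grab(n);cv2.imwrite(f"pics/{n}0.png",im[...,::-1]);np.savez(f"{n}0.npz",im=im,d=d,P=cloud(d,c))
    print(n,c)
print(o)
E
```

```text
scene {'camera_matrix': array([[488.19421652,   0.        , 286.9216586 ],
       [  0.        , 488.19421652, 211.04743101],
       [  0.        ,   0.        ,   1.        ]]), 'R': array([[ 0.56608624,  0.82426183,  0.0117819 ],
       [ 0.52661664, -0.35059986, -0.77443828],
       [-0.63420918,  0.4446034 , -0.63253975]]), 't': array([-0.29340525, -0.24493148,  1.85621604])}
top {'camera_matrix': array([[402.40734495,   0.        , 286.56638982],
       [  0.        , 402.40734495, 216.74438706],
       [  0.        ,   0.        ,   1.        ]]), 'R': array([[-0.01069536, -0.99989692, -0.00957942],
       [-0.99744279,  0.01134514, -0.07056321],
       [ 0.07066462,  0.00880022, -0.99746131]]), 't': array([-0.04326084,  0.541535  ,  1.21493832])}
{'t': 0.05, 'q': array([-1.25301112e+00,  5.33583765e-02,  1.61426607e+00, -5.05413071e-05,
        1.47598809e+00, -1.18992627e-01]), 'dq': array([-1.65489803e-03, -1.54612078e-03, -2.28743791e-03,  1.58766219e-03,
       -1.83824815e-04, -5.59497290e-05]), 'effort': array([-2.50464407e-03, -3.95181441e+01, -3.71653569e+01, -2.92489594e-04,
        4.18036114e-03,  4.30853566e-07]), 'tool_pos': array([ 0.2641887 , -0.56574549,  0.23007876]), 'tool_rot': array([-3.06501385e+00, -6.80221346e-01,  3.93232950e-04]), 'contact_force': array([-0.54378917, -1.06856031, -0.42121761]), 'wrist_torque': array([0.00470548, 0.00564828, 0.02603659]), 'grip_force': 0.0, 'opening': 0.0852825058367403}
```

View pics/scene0.png

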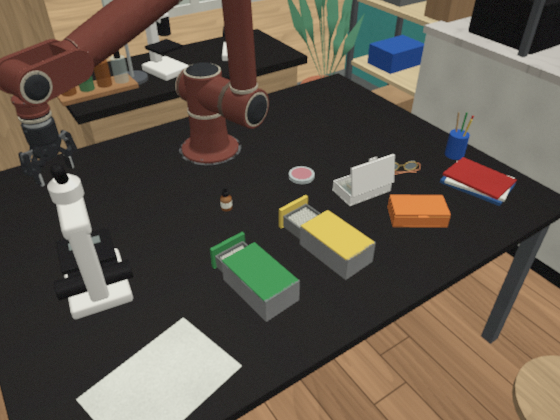

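View pics/top0.png

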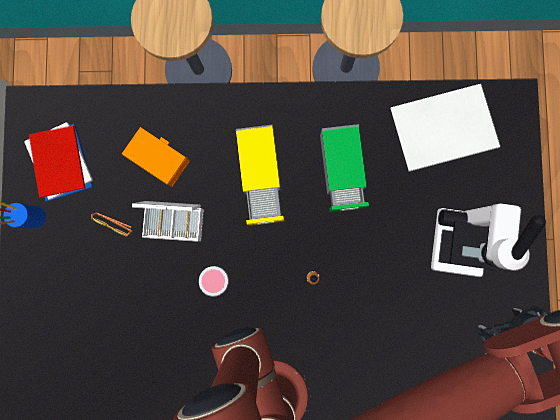

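The two pictures show: green front plate at top (349,206), yellow front (265,220), white box (172,222) with the lid standing on its far side, petri dish (213,281), bottle (313,277), spectacles (110,222) and microscope (475,240). Next I'll measure them.

```bash
python3 - <<'E'
from h import *
a=np.load("top0.npz");im,P,d=a["im"],a["P"],a["d"]
hsv=cv2.cvtColor(im,cv2.COLOR_RGB2HSV);H,S,V=cv2.split(hsv)
def box(n,m):
    m=m&(d>0);p=P[m]
    if len(p)<5: print(n,len(p));return
    r=cv2.minAreaRect(p[:,:2].astype(np.float32));print(n,len(p),"ctr",np.round(r[0],3),np.round(r[1],3),round(r[2],1),"z",np.round(np.percentile(p[:,2],[5,50,95]),3));return np.round(cv2.boxPoints(r),3).tolist()
vv,uu=np.mgrid[:420,:560]
def roi(u0,u1,v0,v1): return (uu>=u0)&(uu<u1)&(vv>=v0)&(vv<v1)
g=(H>50)&(H<80)&(S>120)&(V>60);y=(H>22)&(H<35)&(S>150)&(V>80)
for n,m,b in(("green",g,(310,380,110,230)),("yel",y,(230,295,110,240))):
    R=roi(*b)
    mm=m&R; rows=np.where(mm.sum(1)>0)[0]; print(n,rows.min(),rows.max())
    Z=P[...,2]
    print(box(n+" unit",mm&(vv<195)&(Z>.06)))
    print(box(n+" plate",mm&(vv>198)&(Z>.06)))
h=P[...,2]
Z=h
R=roi(125,215,190,255)
print(box("box rim",R&(Z>.03)&(Z<.055)));print(box("lid",R&(Z>.07)));print(box("lidtop",R&(Z>.12)))
print(box("dish",roi(190,240,260,305)&(Z>.006)))
print(box("bottle",roi(300,325,262,292)&(Z>.02)))
print(box("specs",roi(85,130,205,240)&(Z>.008)))
print(box("scope",roi(425,540,200,280)&(Z>.03)))
a=np.load("scene0.npz");im,P,d=a["im"],a["P"],a["d"];Z=P[...,2]
R=(P[...,0]>.4)&(P[...,0]<.75)&(P[...,1]>.1)&(P[...,1]<.4)
print("scene lid",box("lid",R&(Z>.06)&(d>0)))
for z in(.06,.08,.1,.12,.13,.14):
    m=R&(abs(Z-z)<.006)&(d>0);p=P[m]
    if len(p)>5: f=np.polyfit(p[:,1],p[:,0],1);print(z,len(p),"x at y=.27",np.polyval(f,.27),f[0],p[:,1].min(),p[:,1].max())
E
```

```text
green 126 211
green unit 2250 ctr [ 0.71  -0.221] [0.183 0.11 ] 5.8 z [0.071 0.075 0.079]
[[0.6129999756813049, -0.17499999701976776], [0.6240000128746033, -0.2849999964237213], [0.8059999942779541, -0.26600000262260437], [0.7950000166893005, -0.15700000524520874]]
green plate 151 ctr [ 0.568 -0.235] [0.011 0.11 ] 5.8 z [0.069 0.074 0.078]
[[0.5569999814033508, -0.1809999942779541], [0.5680000185966492, -0.28999999165534973], [0.5789999961853027, -0.289000004529953], [0.5680000185966492, -0.18000000715255737]]
yel 126 224
yel unit 2258 ctr [0.712 0.035] [0.184 0.11 ] 6.5 z [0.071 0.075 0.078]
[[0.6150000095367432, 0.07999999821186066], [0.6269999742507935, -0.029999999329447746], [0.8100000023841858, -0.008999999612569809], [0.7979999780654907, 0.10000000149011612]]
yel plate 154 ctr [0.53  0.015] [0.012 0.109] 6.4 z [0.07  0.074 0.079]
[[0.5180000066757202, 0.0689999982714653], [0.5299999713897705, -0.03999999910593033], [0.5419999957084656, -0.039000000804662704], [0.5299999713897705, 0.07000000029802322]]
box rim 565 ctr [0.535 0.326] [0.225 0.109] 85.4 z [0.03  0.034 0.044]
[[0.4
[... 1731 characters left out ...]
99961853027, 0.20399999618530273], [0.5960000157356262, 0.3799999952316284], [0.5649999976158142, 0.382999986410141]]
0.06 153 x at y=.27 0.5817288429271688 0.09831485935799764 0.2075319384372982 0.37719490677701956
0.08 151 x at y=.27 0.5760808761977231 0.07377382636800621 0.20857682655326815 0.38216038306177286
0.1 144 x at y=.27 0.5726284366844178 0.07754885686451 0.20767584970994812 0.3762933833147143
0.12 161 x at y=.27 0.5690938963579268 0.08463706854219634 0.20485294021903885 0.3764995685889604
0.13 173 x at y=.27 0.5661903934852001 0.08140697717877085 0.20672462583701154 0.3784731647012457
0.14 126 x at y=.27 0.5636327413189179 0.070879850011291 0.20880310763879253 0.3784731647012457
```

Request:
jog_arm(
  steps=[
    {"delta_rot": [0, 0, 0], "linear": [0.0183, -0.0391, 0], "grip": 0},
    {"delta_rot": [0, 0, 0], "linear": [0.0183, -0.0391, 0], "grip": 0},
    {"delta_rot": [0, 0, 0], "linear": [0.0183, -0.0391, 0], "grip": 0},
    {"delta_rot": [0, 0, 0], "linear": [0.0183, -0.0391, 0], "grip": 0},
    {"delta_rot": [0, 0, 0], "linear": [0.0183, -0.0391, 0], "grip": 0},
    {"delta_rot": [0, 0, 6.4], "linear": [0, 0, 0], "grip": 0},
    {"delta_rot": [0, 0, 6.4], "linear": [0, 0, 0], "grip": 0},
    {"delta_rot": [0, 0, 6.5], "linear": [0, 0, 0], "grip": 0},
    {"delta_rot": [0, 0, 0], "linear": [0, 0, 0], "grip": 0},
  ],
  newtons=40,
)

```text
t: 1.0
tool_pos: [0.2645, -0.3501, 0.2309]
tool_rot: [-3.137, -0.158, 0.0]
contact_force: [-0.0, -1.1, -0.4]
opening: -0.0002
grip_force: 0.0
```

Request:
jog_arm(
  steps=[
    {"delta_rot": [0, 0, 0], "linear": [0.041, -0.014, 0.01], "grip": 0},
    {"delta_rot": [0, 0, 0], "linear": [0.041, -0.014, 0.01], "grip": 0},
    {"delta_rot": [0, 0, 0], "linear": [0.041, -0.014, 0.01], "grip": 0},
    {"delta_rot": [0, 0, 0], "linear": [0.041, -0.014, 0.01], "grip": 0},
    {"delta_rot": [0, 0, 0], "linear": [0.041, -0.014, 0.01], "grip": 0},
    {"delta_rot": [0, 0, 0], "linear": [0.041, -0.014, 0.01], "grip": 0},
    {"delta_rot": [0, 0, 0], "linear": [0, 0, 0.045], "grip": 0},
    {"delta_rot": [0, 0, 0], "linear": [0, 0, 0.045], "grip": 0},
    {"delta_rot": [0, 0, 0], "linear": [0, 0, 0.045], "grip": 0},
    {"delta_rot": [0, 0, 0], "linear": [0, 0, 0], "grip": 0},
  ],
)

```text
t: 2.0
tool_pos: [0.4956, -0.2387, 0.0285]
tool_rot: [-3.128, -0.16, 0.02]
contact_force: [-0.7, 0.4, -1.2]
opening: 0.0003
grip_force: 0.0
```

Request:
jog_arm(
  steps=[
    {"delta_rot": [0, 0, 0], "linear": [0.02, 0, 0], "grip": 0},
    {"delta_rot": [0, 0, 0], "linear": [0.02, 0, 0], "grip": 0},
    {"delta_rot": [0, 0, 0], "linear": [0.01, 0, 0], "grip": 0},
    {"delta_rot": [0, 0, 0], "linear": [0.008, 0, 0], "grip": 0},
    {"delta_rot": [0, 0, 0], "linear": [0.008, 0, 0], "grip": 0},
    {"delta_rot": [0, 0, 0], "linear": [0.008, 0, 0], "grip": 0},
    {"delta_rot": [0, 0, 0], "linear": [0.008, 0, 0], "grip": 0},
    {"delta_rot": [0, 0, 0], "linear": [0, 0, 0], "grip": 0},
  ],
)

```text
t: 2.8
tool_pos: [0.5836, -0.234, 0.0365]
tool_rot: [3.138, 0.157, 0.002]
contact_force: [0.7, 0.3, 0.3]
opening: -0.0001
grip_force: 0.0
```

Request:
jog_arm(
  steps=[
    {"delta_rot": [0, 0, 0], "linear": [0.005, 0, 0], "grip": 0},
    {"delta_rot": [0, 0, 0], "linear": [0.004, 0, 0], "grip": 0},
    {"delta_rot": [0, 0, 0], "linear": [0, 0, 0], "grip": 0},
  ],
)

```text
t: 3.1
tool_pos: [0.5921, -0.2331, 0.0362]
tool_rot: [-3.138, -0.157, -0.001]
contact_force: [0.0, 0.4, 0.3]
opening: 0.0
grip_force: 0.0
```

```bash
python3 - <<'E'
from h import *
im,d,c,o=grab("scene");P=cloud(d,c);print(o["tool_pos"],o["contact_force"])
H,S,V=cv2.split(cv2.cvtColor(im,cv2.COLOR_RGB2HSV))
g=(H>50)&(H<80)&(S>120)&(V>50)&(d>0)&(P[...,2]>.066)
x=(P-[.71,-.221,0])@[.995,.1,0]
print(np.histogram(x[g&(abs(x)<.3)],bins=np.arange(-.18,.14,.01)))
cv2.imwrite("pics/s1.png",cv2.resize(im[200:340,170:340,::-1],None,fx=4,fy=4))
E
```

```text
[ 0.59205441 -0.23310007  0.0362456 ] [0.04599342 0.42338318 0.31729187]
(array([  0,   0,   0,   0,   0,   0,   0,  54, 105, 106, 103, 113, 109,
       110, 111, 107, 121, 115, 115, 125, 117, 120, 133, 118, 130, 132,
       102,   3,   0,   0,   0]), array([-1.80000000e-01, -1.70000000e-01, -1.60000000e-01, -1.50000000e-01,
       -1.40000000e-01, -1.30000000e-01, -1.20000000e-01, -1.10000000e-01,
       -1.00000000e-01, -9.00000000e-02, -8.00000000e-02, -7.00000000e-02,
       -6.00000000e-02, -5.00000000e-02, -4.00000000e-02, -3.00000000e-02,
       -2.00000000e-02, -1.00000000e-02,  1.66533454e-16,  1.00000000e-02,
        2.00000000e-02,  3.00000000e-02,  4.00000000e-02,  5.00000000e-02,
        6.00000000e-02,  7.00000000e-02,  8.00000000e-02,  9.00000000e-02,
        1.00000000e-01,  1.10000000e-01,  1.20000000e-01,  1.30000000e-01]))
```

View pics/s1.png

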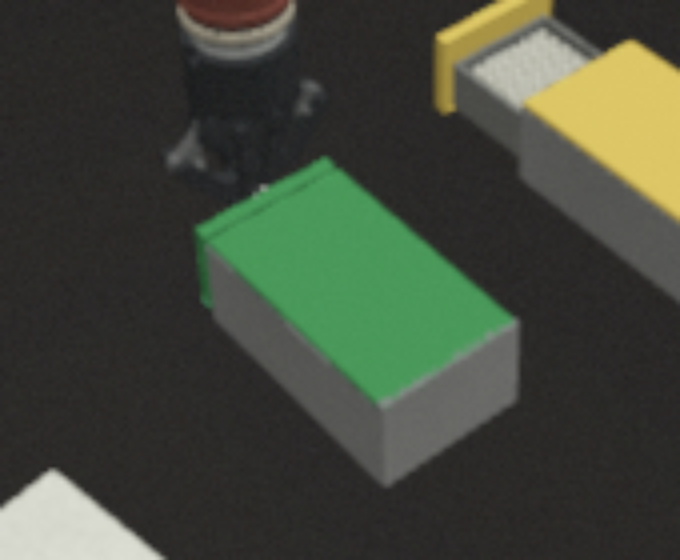

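The plate (crop 270,200) is now flush or nearly flush with the unit. I'll push on in small steps until the force rises.

Request:
jog_arm(
  steps=[
    {"delta_rot": [0, 0, 0], "linear": [0.002, 0, 0], "grip": 0},
    {"delta_rot": [0, 0, 0], "linear": [0.002, 0, 0], "grip": 0},
    {"delta_rot": [0, 0, 0], "linear": [0, 0, 0], "grip": 0},
    {"delta_rot": [0, 0, 0], "linear": [0, 0, 0], "grip": 0},
  ],
)

```text
t: 3.55
tool_pos: [0.5945, -0.2329, 0.0362]
tool_rot: [-3.137, -0.157, 0.004]
contact_force: [-4.3, 0.2, 3.1]
opening: 0.0
grip_force: 2.6
```

Request:
jog_arm(
  steps=[
    {"delta_rot": [0, 0, 0], "linear": [0.002, 0, 0], "grip": 0},
    {"delta_rot": [0, 0, 0], "linear": [0.002, 0, 0], "grip": 0},
    {"delta_rot": [0, 0, 0], "linear": [0, 0, 0], "grip": 0},
    {"delta_rot": [0, 0, 0], "linear": [0, 0, 0], "grip": 0},
  ],
)

```text
t: 3.95
tool_pos: [0.5943, -0.2328, 0.0363]
tool_rot: [-3.136, -0.157, 0.021]
contact_force: [-21.9, 0.8, 14.4]
opening: 0.0002
grip_force: 11.0
```

Request:
jog_arm(
  steps=[
    {"delta_rot": [0, 0, 0], "linear": [-0.01, 0, 0], "grip": 0},
    {"delta_rot": [0, 0, 0], "linear": [-0.025, 0, 0], "grip": 0},
    {"delta_rot": [0, 0, 0], "linear": [-0.025, 0, 0], "grip": 0},
    {"delta_rot": [0, 0, 0], "linear": [0, 0, -0.045], "grip": 0},
    {"delta_rot": [0, 0, 0], "linear": [0, 0, -0.045], "grip": 0},
    {"delta_rot": [0, 0, 0], "linear": [0, 0, -0.045], "grip": 0},
    {"delta_rot": [0, 0, 0], "linear": [0, 0, -0.045], "grip": 0},
    {"delta_rot": [0, 0, 0], "linear": [0, 0, -0.04], "grip": 0},
    {"delta_rot": [0, 0, 5.2], "linear": [0, 0, 0], "grip": 0},
    {"delta_rot": [0, 0, 5.2], "linear": [0, 0, 0], "grip": 0},
  ],
)

```text
t: 4.95
tool_pos: [0.5409, -0.2389, 0.2591]
tool_rot: [3.136, -0.134, 0.008]
contact_force: [0.3, 0.1, -0.8]
opening: 0.0001
grip_force: 0.0
```

```bash
python3 - <<'E'
from h import *
print(ctrl.get_obs()["tool_pos"],ctrl.get_obs()["tool_rot"])
im,d,c,o=grab("top");P=cloud(d,c)
H,S,V=cv2.split(cv2.cvtColor(im,cv2.COLOR_RGB2HSV))
m=(H>5)&(H<20)&(S>180)&(V>100)&(P[...,2]>.02);m[:,:110]=0;m[:,200:]=0;m[195:]=0
p=P[m];r=cv2.minAreaRect(p[:,:2].astype(np.float32));print(r,cv2.boxPoints(r),np.percentile(p[:,2],[5,50,99]))
g=(H>50)&(H<80)&(S>120)&(V>60)&(P[...,2]>.066);x=(P-[.71,-.221,0])@[.995,.1,0]
print(np.percentile(x[g&(abs(x)<.2)],[0,.5,99.5,100]))
E
```

```text
[ 0.54092591 -0.23891813  0.25905899] [ 3.13647583 -0.13368808  0.00802719]
((0.6186472177505493, 0.1806899607181549), (0.5835695266723633, 0.10912580043077469), 55.42839813232422) [[ 0.40815008 -0.02860986]
 [ 0.49800622 -0.09053172]
 [ 0.82914436  0.3899898 ]
 [ 0.7392882   0.45191163]] [0.04417996 0.04994987 0.05574272]
[-0.1552588  -0.1185444   0.08981507  0.09111306]
```

Request:
jog_arm(
  steps=[
    {"delta_rot": [0, 0, 0], "linear": [0.0078, -0.044, 0], "grip": 0},
    {"delta_rot": [0, 0, 0], "linear": [0.0078, -0.044, 0], "grip": 0},
    {"delta_rot": [0, 0, 0], "linear": [0.0078, -0.044, 0], "grip": 0},
    {"delta_rot": [0, 0, 0], "linear": [0.0078, -0.044, 0], "grip": 0},
    {"delta_rot": [0, 0, 0], "linear": [0.0078, -0.044, 0], "grip": 0},
    {"delta_rot": [0, 0, 0], "linear": [0.0078, -0.044, 0], "grip": 0},
    {"delta_rot": [0, 0, 0], "linear": [0.0078, -0.044, 0], "grip": 0},
    {"delta_rot": [0, 0, 0], "linear": [0.0078, -0.044, 0], "grip": 0},
    {"delta_rot": [0, 0, 0], "linear": [0.0078, -0.044, 0], "grip": 0},
    {"delta_rot": [0, 0, 0], "linear": [0.0078, -0.044, 0], "grip": 0},
  ],
)

```text
t: 6.0
tool_pos: [0.6535, 0.1958, 0.2557]
tool_rot: [-3.139, 0.125, 0.0]
contact_force: [-0.1, 0.7, -0.0]
opening: -0.0
grip_force: 0.0
```

Request:
jog_arm(
  steps=[
    {"delta_rot": [0, 0, 0], "linear": [0.0016, -0.04, 0], "grip": 0},
    {"delta_rot": [0, 0, 0], "linear": [0, -0.04, 0], "grip": 0},
    {"delta_rot": [0, 0, 0], "linear": [0, 0, 0], "grip": 0},
    {"delta_rot": [0, 0, 0], "linear": [0, 0, 0], "grip": 0},
  ],
)

```text
t: 6.4
tool_pos: [0.6612, 0.2742, 0.2553]
tool_rot: [3.139, -0.124, -0.001]
contact_force: [-0.0, -0.2, -0.3]
opening: 0.0004
grip_force: 0.0
```

Request:
jog_arm(
  steps=[
    {"delta_rot": [0, 0, 0], "linear": [0, -0.013, 0.033], "grip": 0},
    {"delta_rot": [0, 0, 0], "linear": [0, 0, 0.04], "grip": 0},
    {"delta_rot": [0, 0, 0], "linear": [0, 0, 0.04], "grip": 0},
    {"delta_rot": [0, 0, 0], "linear": [0, 0, 0.02], "grip": 0},
    {"delta_rot": [0, 0, 0], "linear": [-0.03, 0, 0], "grip": 0},
    {"delta_rot": [0, 0, 0], "linear": [-0.03, 0, 0], "grip": 0},
    {"delta_rot": [0, 0, 0], "linear": [0, 0, 0], "grip": 0},
    {"delta_rot": [0, 0, 0], "linear": [0, 0, 0], "grip": 0},
  ],
)

```text
t: 7.2
tool_pos: [0.6029, 0.2901, 0.1235]
tool_rot: [3.139, -0.129, 0.001]
contact_force: [0.4, -0.4, 0.0]
opening: 0.0001
grip_force: 0.0
```

```bash
python3 - <<'E'
from h import *
im,d,c,o=grab("scene");print(o["tool_pos"],o["contact_force"])
cv2.imwrite("pics/s2.png",cv2.resize(im[100:240,280:450,::-1],None,fx=4,fy=4))
E
```

```text
[0.60285495 0.29011637 0.12350066] [ 0.38315702 -0.36369647  0.03936268]
```

View pics/s2.png

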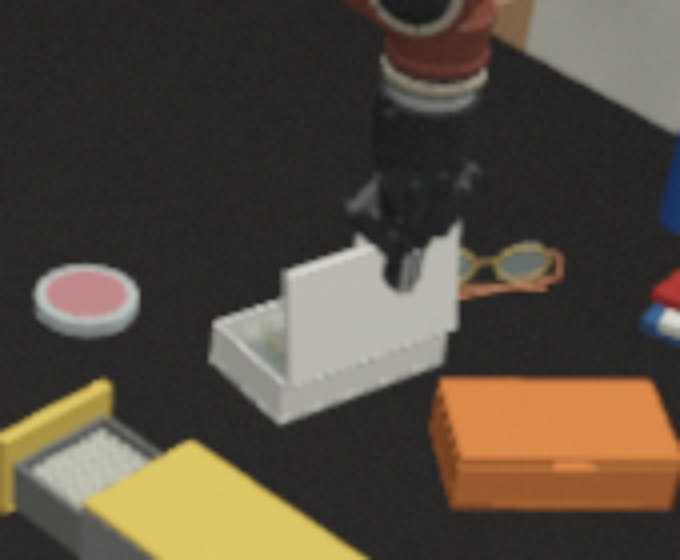

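The closed fingertips (crop 405,280) stand just behind the white lid, clear of the orange box and the spectacles. Now I'll follow the lid's arc.

Request:
jog_arm(
  steps=[
    {"delta_rot": [0, 0, 0], "linear": [-0.011, 0, 0.002], "grip": 0},
    {"delta_rot": [0, 0, 0], "linear": [-0.011, 0, 0.0015], "grip": 0},
    {"delta_rot": [0, 0, 0], "linear": [-0.008, 0, 0.002], "grip": 0},
    {"delta_rot": [0, 0, 0], "linear": [-0.008, 0, 0.002], "grip": 0},
    {"delta_rot": [0, 0, 0], "linear": [-0.009, 0, 0.002], "grip": 0},
    {"delta_rot": [0, 0, 0], "linear": [-0.006, 0, 0.0035], "grip": 0},
    {"delta_rot": [0, 0, 0], "linear": [-0.006, 0, 0.0035], "grip": 0},
    {"delta_rot": [0, 0, 0], "linear": [-0.006, 0, 0.0035], "grip": 0},
    {"delta_rot": [0, 0, 0], "linear": [0, 0, 0], "grip": 0},
  ],
)

```text
t: 8.15
tool_pos: [0.5365, 0.2964, 0.1022]
tool_rot: [3.138, -0.127, -0.003]
contact_force: [0.2, -0.1, 0.4]
opening: -0.0
grip_force: 0.0
```

Request:
jog_arm(
  steps=[
    {"delta_rot": [0, 0, 0], "linear": [-0.006, 0, 0.006], "grip": 0},
    {"delta_rot": [0, 0, 0], "linear": [-0.005, 0, 0.007], "grip": 0},
    {"delta_rot": [0, 0, 0], "linear": [-0.004, 0, 0.007], "grip": 0},
    {"delta_rot": [0, 0, 0], "linear": [-0.004, 0, 0.007], "grip": 0},
    {"delta_rot": [0, 0, 0], "linear": [-0.003, 0, 0.007], "grip": 0},
    {"delta_rot": [0, 0, 0], "linear": [-0.002, 0, 0.006], "grip": 0},
    {"delta_rot": [0, 0, 0], "linear": [0, 0, 0.005], "grip": 0},
    {"delta_rot": [0, 0, 0], "linear": [0, 0, 0.003], "grip": 0},
    {"delta_rot": [0, 0, 0], "linear": [0, 0, 0], "grip": 0},
  ],
)

```text
t: 9.05
tool_pos: [0.5139, 0.2983, 0.0546]
tool_rot: [3.139, -0.128, -0.001]
contact_force: [0.0, -0.8, -0.6]
opening: 0.0
grip_force: 0.0
```

```bash
python3 - <<'E'
from h import *
im,d,c,o=grab("scene");print(o["tool_pos"],o["contact_force"])
cv2.imwrite("pics/s3.png",cv2.resize(im[100:240,280:450,::-1],None,fx=4,fy=4))
E
```

```text
[0.51390585 0.29825145 0.05463601] [ 0.0302427  -0.8468297  -0.57492362]
```

View pics/s3.png

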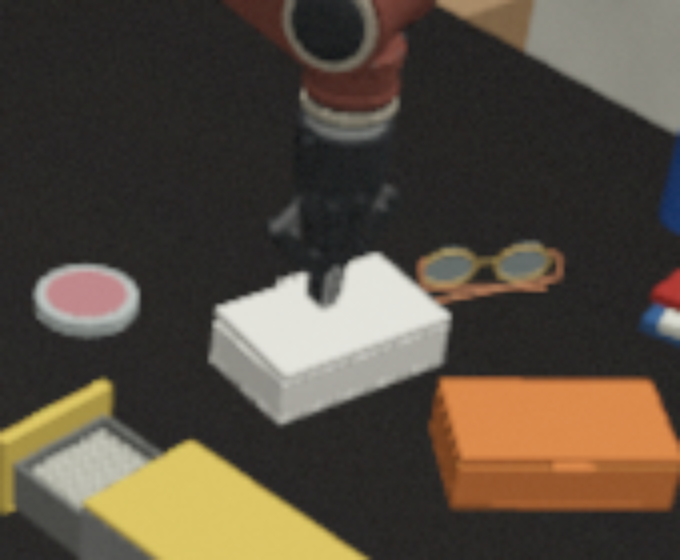

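The lid is almost flat, with the fingertip on it (crop 325,295), and the box is unmoved. I'll press down until the force rises.

Request:
jog_arm(
  steps=[
    {"delta_rot": [0, 0, 0], "linear": [0, 0, 0.002], "grip": 0},
    {"delta_rot": [0, 0, 0], "linear": [0, 0, 0.002], "grip": 0},
    {"delta_rot": [0, 0, 0], "linear": [0, 0, 0.001], "grip": 0},
    {"delta_rot": [0, 0, 0], "linear": [0, 0, 0], "grip": 0},
    {"delta_rot": [0, 0, 0], "linear": [0, 0, 0], "grip": 0},
  ],
)

```text
t: 9.6
tool_pos: [0.5142, 0.2985, 0.0506]
tool_rot: [-3.139, 0.128, -0.001]
contact_force: [0.0, 0.0, 1.8]
opening: 0.0001
grip_force: 0.8
```

Request:
jog_arm(
  steps=[
    {"delta_rot": [0, 0, 0], "linear": [0, 0, 0.002], "grip": 0},
    {"delta_rot": [0, 0, 0], "linear": [0, 0, 0.001], "grip": 0},
    {"delta_rot": [0, 0, 0], "linear": [0, 0, 0], "grip": 0},
    {"delta_rot": [0, 0, 0], "linear": [0, 0, 0], "grip": 0},
  ],
)

```text
t: 10.0
tool_pos: [0.5144, 0.2986, 0.0503]
tool_rot: [3.139, -0.128, -0.001]
contact_force: [-7.8, -3.3, 15.8]
opening: 0.0002
grip_force: 8.2
```

Request:
jog_arm(
  steps=[
    {"delta_rot": [0, 0, 0], "linear": [0, 0, -0.01], "grip": 0},
    {"delta_rot": [0, 0, 0], "linear": [0, 0, -0.03], "grip": 0},
    {"delta_rot": [0, 0, 0], "linear": [0, 0, -0.045], "grip": 0},
    {"delta_rot": [0, 0, 0], "linear": [0, 0, -0.045], "grip": 0},
    {"delta_rot": [0, 0, 0], "linear": [-0.04, 0.04, -0.045], "grip": 0},
    {"delta_rot": [0, 0, 0], "linear": [-0.03, 0.03, 0], "grip": 0},
    {"delta_rot": [0, 0, 0], "linear": [-0.03, 0.03, 0], "grip": 0},
    {"delta_rot": [0, 0, 0], "linear": [0, 0, 0], "grip": 0},
    {"delta_rot": [0, 0, 0], "linear": [0, 0, 0], "grip": 0},
  ],
)

```text
t: 10.9
tool_pos: [0.4191, 0.2179, 0.2084]
tool_rot: [-3.138, 0.129, -0.002]
contact_force: [0.6, 0.2, -0.1]
opening: -0.0001
grip_force: 0.0
```

```bash
python3 - <<'E'
from h import *
im,d,c,o=grab("scene");P=cloud(d,c);print(o["tool_pos"])
cv2.imwrite("pics/s4.png",im[...,::-1])
m=(im.min(2)>140)&(P[...,0]>.45)&(P[...,0]<.62)&(P[...,1]>.18)&(P[...,1]<.4)&(P[...,2]>.04)&(d>0)
p=P[m];A=np.c_[p[:,:2],np.ones(len(p))];print(np.linalg.lstsq(A,p[:,2],rcond=None)[0],np.percentile(p[:,2],[2,50,98]),cv2.minAreaRect(p[:,:2].astype(np.float32)))
H,S,V=cv2.split(cv2.cvtColor(im,cv2.COLOR_RGB2HSV))
g=(H>50)&(H<80)&(S>120)&(V>50)&(d>0)&(P[...,2]>.066);x=(P-[.71,-.221,0])@[.995,.1,0];print(np.percentile(x[g&(abs(x)<.2)],[1,99]))
E
```

```text
[0.41909501 0.21788404 0.20842211]
[-0.0027081   0.00213662  0.04777585] [0.04131795 0.04707884 0.05188496] ((0.5239806771278381, 0.2967234253883362), (0.1773638278245926, 0.11290016770362854), 86.12275695800781)
[-0.10082942  0.0865676 ]
```

View pics/s4.png

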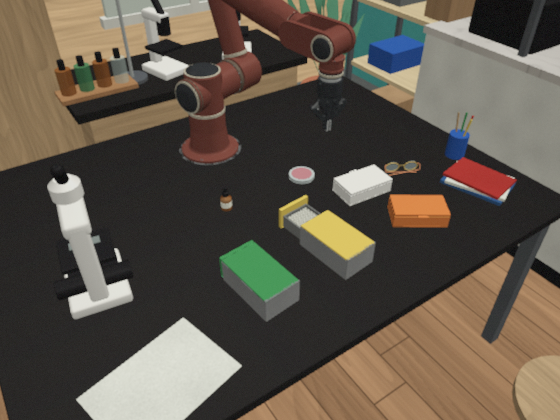

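The green drawer (258,278) is home and the white lid (362,184) lies flat. Yellow (310,225) is still open, and nothing else has moved.

```bash
python3 -c "
from station import ctrl
print(ctrl.finish_job())"
```

```text
the job is handed in; nothing more can be done
None
```

The green drawer is pushed fully home against its stop and the white slide box's lid is pressed shut; in the last picture the yellow drawer and everything else look unmoved, and I handed the job in at about 11 s on the robot's clock.

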